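Flip the stock tags on the spares rack

TASK

Set the hinged stock tags on the spares rack to match the bins: push tags over gently with a fingertip until each tag in front of a bin with something in it leans back towards its bin, round disc face up, and the tag in front of the empty bin leans towards the robot, straight bar face up. Only touch and push the tags, do not squeeze them; leave what is in the bins and what lies on the desk where it is.

Things in the scene. Friction and masses are not known exactly. Their poses are not given: they have to be found in the camera images.
- rack: Fixed wooden board, 200 mm deep (x), 348 mm wide (y), 12 mm thick; origin on its underside. Its +x points away from the robot; it may be turned up to 9 degrees. Four alike bays, 84 mm apart along its y: in front a hinged tag on a dark steel stand, behind it an open bin, both square to the board. A thin lip, 28 mm high, runs along its rear edge.
- axle_1 (a point): Middle of the hinge axle of tag_1, 57 mm above the desk, axle along the board's y. The stand's cheeks (64 mm over their outsides) end 7 mm above it. The tag's bin stands straight behind: bin centre 105 mm from the axle along the board's +x. The tag: white plate 46 mm wide, 4 mm thick, with a 6 mm round rim at its free end, 50 mm from the axle. Which bay this tag is in varies.
- tag_1 (a joint): Lean of tag_1, rad: 0 upright; +0.7 stop, leaning away from the robot, face with black raised disc (26 mm) up; -0.7 stop, leaning towards the robot, face with black raised bar (34 x 8 mm) up. At a stop its free edge is 38 mm above the axle and 32 mm to that side. 20 to 45 g, slick, hinge almost free: once past upright it falls to the other stop and stays.
- axle_2 (a point): Middle of the hinge axle of tag_2, 57 mm above the desk, axle along the board's y. The stand's cheeks (64 mm over their outsides) end 7 mm above it. The tag's bin stands straight behind: bin centre 105 mm from the axle along the board's +x. The tag: white plate 46 mm wide, 4 mm thick, with a 6 mm round rim at its free end, 50 mm from the axle. Which bay this tag is in varies.
- tag_2 (a joint): Lean of tag_2, rad: 0 upright; +0.7 stop, leaning away from the robot, face with black raised disc (26 mm) up; -0.7 stop, leaning towards the robot, face with black raised bar (34 x 8 mm) up. At a stop its free edge is 38 mm above the axle and 32 mm to that side. 20 to 45 g, slick, hinge almost free: once past upright it falls to the other stop and stays.
- axle_3 (a point): Middle of the hinge axle of tag_3, 57 mm above the desk, axle along the board's y. The stand's cheeks (64 mm over their outsides) end 7 mm above it. The tag's bin stands straight behind: bin centre 105 mm from the axle along the board's +x. The tag: white plate 46 mm wide, 4 mm thick, with a 6 mm round rim at its free end, 50 mm from the axle. Which bay this tag is in varies.
- tag_3 (a joint): Lean of tag_3, rad: 0 upright; +0.7 stop, leaning away from the robot, face with black raised disc (26 mm) up; -0.7 stop, leaning towards the robot, face with black raised bar (34 x 8 mm) up. At a stop its free edge is 38 mm above the axle and 32 mm to that side. 20 to 45 g, slick, hinge almost free: once past upright it falls to the other stop and stays.
- axle_4 (a point): Middle of the hinge axle of tag_4, 57 mm above the desk, axle along the board's y. The stand's cheeks (64 mm over their outsides) end 7 mm above it. The tag's bin stands straight behind: bin centre 105 mm from the axle along the board's +x. The tag: white plate 46 mm wide, 4 mm thick, with a 6 mm round rim at its free end, 50 mm from the axle. Which bay this tag is in varies.
- tag_4 (a joint): Lean of tag_4, rad: 0 upright; +0.7 stop, leaning away from the robot, face with black raised disc (26 mm) up; -0.7 stop, leaning towards the robot, face with black raised bar (34 x 8 mm) up. At a stop its free edge is 38 mm above the axle and 32 mm to that side. 20 to 45 g, slick, hinge almost free: once past upright it falls to the other stop and stays.
- bin_a_floor (a point): Centre of the inner floor of bin_a, an open grey bin 72 mm (x) by 76 mm (y), 34 mm high, 3 mm walls, rim 46 mm above the desk, fixed on the board. It holds the tape roll. Which bay it stands in varies.
- bin_b_floor (a point): Centre of the inner floor of bin_b, an open grey bin 72 mm (x) by 76 mm (y), 34 mm high, 3 mm walls, rim 46 mm above the desk, fixed on the board. It holds the charger. Which bay it stands in varies.
- bin_c_floor (a point): Centre of the inner floor of bin_c, an open grey bin 72 mm (x) by 76 mm (y), 34 mm high, 3 mm walls, rim 46 mm above the desk, fixed on the board. It holds the round control knob. Which bay it stands in varies.
- bin_d_floor (a point): Centre of the inner floor of bin_d, an open grey bin 72 mm (x) by 76 mm (y), 34 mm high, 3 mm walls, rim 46 mm above the desk, fixed on the board. It is the empty one. Which bay it stands in varies.
- tape_roll: Roll of black tape, 58 mm across, 19 mm high, lying loose in a bin; origin at the centre of its underside.
- charger: White wall charger, 64x42x28 mm, lying loose in a bin; origin at its underside.
- media_knob: Dark round desktop control knob, 62 mm across, 33 mm high, standing loose in a bin; origin at the centre of its underside.
- ssd_drive: Bystander: flat dark blue external drive, 92x52x11 mm, loose on the desk to the left of the rack; origin at its underside.
- screw_tray: Bystander: round steel tray with screws, 97 mm across, 16 mm high, loose on the desk mat to the right of the rack; origin at its underside.
- card_box: Bystander: dark red box of cards, 90x64x19 mm, loose on the desk mat to the right of the rack; origin at its underside.
Things that resemble listed ones, but are neither listed nor needed, are in the scene too. Leave any orange or purple look-alike of the media_knob alone.

How it is judged (in metres and radians):
At the end, for the whole second after the job is handed in: Each tag before a filled bin rests leaning away from the robot (joint above 0.6), the tag before the empty bin rests leaning towards the robot (joint below -0.6); the three items lie still in their bins, within 30 mm of the bin's centre (((horizontal distance between axle_1 and bin_d_floor below 0.12 m and value of joint tag_1 below -0.6 rad) or (not (horizontal distance between axle_1 and bin_d_floor below 0.12 m) and value of joint tag_1 above 0.6 rad)) and ((horizontal distance between axle_2 and bin_d_floor below 0.12 m and value of joint tag_2 below -0.6 rad) or (not (horizontal distance between axle_2 and bin_d_floor below 0.12 m) and value of joint tag_2 above 0.6 rad)) and ((horizontal distance between axle_3 and bin_d_floor below 0.12 m and value of joint tag_3 below -0.6 rad) or (not (horizontal distance between axle_3 and bin_d_floor below 0.12 m) and value of joint tag_3 above 0.6 rad)) and ((horizontal distance between axle_4 and bin_d_floor below 0.12 m and value of joint tag_4 below -0.6 rad) or (not (horizontal distance between axle_4 and bin_d_floor below 0.12 m) and value of joint tag_4 above 0.6 rad)) and horizontal distance between tape_roll and bin_a_floor below 0.03 m and horizontal distance between charger and bin_b_floor below 0.03 m and horizontal distance between media_knob and bin_c_floor below 0.03 m and linear speed of each of tape_roll, charger, media_knob below 0.02 m/s); the robot touches nothing.
It fails at once if something in a bin is lifted or moved more than 15 mm (distance of any of tape_roll, charger, media_knob from where it was at the start of the episode above 0.015 m).
It fails at once if the drive, the screw tray or the card box is moved more than 15 mm (distance of any of ssd_drive, screw_tray, card_box from where it was at the start of the episode above 0.015 m).
It fails at once if a tag is pressed or squeezed with more than 15 N (contact force between the fingers and tag_1 above 15 N or contact force between the fingers and tag_2 above 15 N or contact force between the fingers and tag_3 above 15 N or contact force between the fingers and tag_4 above 15 N).
It also fails if it takes over 51 s, if anything falls off the work surface, if the arm or the gripper's body presses on something with over 40 N, if the wrist force passes 120 N, or if a joint passes its speed limit or range.

ROBOT

A 6-joint arm with a two-finger parallel gripper is mounted at the origin on a cart in front of the work surface, level with it; the furniture and walls round the work are solid. World frame = base frame: x ahead of the robot, y to its left, z up, the work surface at z = 0. Lengths are in m, angles in degrees, forces in N, time in s.
With the tool pointing down it reaches from about 0.25 to 0.725 m from the base axis. Payload 9.7 kg.
Tool frame: the origin (TCP) lies midway between the tips of the shut fingers; the grasp point (between the pads) lies grip_point_offset behind it (grip_point_offset is the distance from the TCP to the grasp point, in m); z points along the fingers, y is the line along which they close (so a half turn about z gives the same grasp; the last joint's range is limited). The gripper opens to 85 mm and grips with 20 to 120 N. Pads are 22 mm wide; open, the fingers measure 114 mm over their backs; the gripper's body (76 mm by 85 mm) begins 54 mm behind the grasp point. The pads swing forward as they close: fully open they stand 13 mm farther back than shut.
Start: joints at [66.52, 4.979, 10.078, 95.1, 0, 90], TCP at [0.219, 0.504, 0.231] pointing down, gripper open.
Joint ranges: [-179.16, 179.16], [-48.56, 103.87], [-65.8, 70.77], [-126.05, 130.52], [-82.76, 87.17], [-180, 180]. Speed limits (degrees/s): [127.2, 127.2, 147.25, 180, 180, 180].

INTERFACE

Orientations are given as [roll, pitch, yaw] about the fixed x, y, z axes, in that order (R = Rz(yaw) Ry(pitch) Rx(roll)).
In Python, from plant import state, camera, finish_job, regions_of, grip_point_offset gives the robot as it stands.
- The arm moves only by the tool drive_tool, never from a script. Its argument "motion" is a list of rows, each a list of 5 numbers: the shift along the tool's x, y, z in mm, then the turn about the tool's z in degrees, then the finger opening in mm, from 0 to 85.4. In form: [[tx, ty, tz, yaw, gripper], ...]. A call has 1 to 10 rows; each row shifts and turns the commanded pose from where the row before left it, along the tool's axes as they then stand; what a row does not reach is not made up. A row lasts 1/8 s, in which the tool goes at most 62.5 mm and 10.7 degrees, less where a joint would pass 70% of its speed; a pose out of reach is approached as far as the arm can. A call is refused whole if a number of a shift passes 62.5 or a number of a turn 10.7, either way. A call with a gripper value outside its range is refused whole. The fingers move at their own pace and stop on an object; "newtons" is the grip in N (left out, the last holds). Time passes only in rows, so rows that do not move let the fingers close. It gives the time, the measured TCP pose, the force, the opening and the grip force at its end, in the units of the state.
- state(): the state, without advancing time (a new reading comes with each control period).
- camera(name): name is "scene" or "top"; returns a dict with "color" (400x640x3 uint8, red, green, blue), "K" (3x3 intrinsics, pixels), "cam_to_world" (4x4, takes a point from camera to world coordinates). Camera axes: x right, y up, looking along -z (the intrinsics and any distortion apply to the point x, -y, -z); pixel columns grow to the right and rows downward; lengths in m; the calibration is good to about 2 mm. A picture is of the moment at which its call begins. There is no depth.
- finish_job(): hands the job in; it is judged then, once.
Trained networks look in the newest picture that a camera, given by its name, has taken for a name from the list of things; names that differ only in an ending like _2 or _b are one class to them, and where a whole thing is asked for, a point or a joint stands for the part that bears it (a point fixed in the world has none). Each returns a list of dicts, best first, with "score" (0 to 1); they miss things now and then, are a little off and sometimes report something else, mostly with a low value. They report only what shows in the picture. A call takes as long as a camera call. They do not tell look-alikes from the thing itself.
- regions_of(camera, label): "mask" (400x640 bool, what is visible of it) and "uv" ([column, row] in pixels, amid what is visible of it).
The state is a dict: "time": time; "q": joint angles; "dq": joint speeds; "tau": joint torques, N m; "tool_pos": TCP position; "eef_rot": TCP orientation; "contact_force": force on the tool from outside, world axes, zero at the start; "ft_torque": the same for the moment, N m; "opening": finger opening in m; "gripper_force": force on a finger pad.
Only numpy, scipy, OpenCV 4.12 (cv2) and the standard library are available. Lean on these libraries where they do the work, as an engineer would, in place of code of your own. Each camera call takes 0.05 s, during which the arm holds its last target. There are 200 camera calls.

## Working session

There is one attempt and no reset: what is moved stays moved. The work goes in short steps, Python scripts to look and compute and a tool call to move; the robot and the scene stay as the last step left them, time stands still between calls to the robot, and variables do not carry over. Pictures are saved under pics/ and viewed, at most 10 in all, crops included, and the job is handed in when it is done.

Besides the shell and the picture viewer there is one more tool, called as a command line: name --pt "numbers of a row" for each row, then --argument value for the rest. drive_tool: Moves the arm, as the interface text tells. Its arguments: {"type":"object","properties":{"motion":{"type":"array"},"newtons":{"type":"number"}},"required":["motion"]}

```bash
mkdir -p pics; python3 - <<'E'
from plant import *
import cv2
for n in("scene","top"):
    c=camera(n); cv2.imwrite(f"pics/{n}0.png",c["color"][:,:,::-1]); print(n,c["K"].round(1).tolist(),c["cam_to_world"].round(3).tolist())
    for l in("tag_1","bin_a_floor","tape_roll","charger","media_knob","rack"):
        for r in regions_of(n,l): print(l,round(r["score"],2),[round(float(x)) for x in r["uv"]],r["mask"].sum())
s=state();print({k:s[k] for k in("time","tool_pos","eef_rot","opening")},grip_point_offset)
E
```

```text
scene [[381.1, 0.0, 322.0], [0.0, 381.1, 199.6], [0.0, 0.0, 1.0]] [[0.645, 0.433, -0.63, -0.163], [-0.764, 0.375, -0.525, -0.518], [0.009, 0.82, 0.572, 0.629], [0.0, 0.0, 0.0, 1.0]]
tag_1 0.75 [274, 161] 150
tag_1 0.44 [281, 173] 49
bin_a_floor 0.65 [292, 160] 411
tape_roll 0.6 [356, 195] 243
tape_roll 0.54 [299, 160] 45
charger 0.65 [354, 196] 204
media_knob 0.78 [225, 201] 349
media_knob 0.74 [256, 218] 385
media_knob 0.65 [289, 238] 451
media_knob 0.63 [316, 171] 122
media_knob 0.5 [283, 189] 302
media_knob 0.18 [324, 218] 376
rack 0.84 [313, 212] 2181
top [[519.6, 0.0, 326.9], [0.0, 519.6, 208.0], [0.0, 0.0, 1.0]] [[-0.029, 0.998, -0.051, 0.397], [-1.0, -0.029, 0.003, 0.028], [0.001, 0.051, 0.999, 1.535], [0.0, 0.0, 0.0, 1.0]]
tag_1 0.78 [309, 214] 203
tag_1 0.54 [253, 196] 229
tag_1 0.54 [282, 210] 212
tag_1 0.49 [340, 218] 171
bin_a_floor 0.94 [256, 167] 500
tape_roll 0.49 [265, 167] 199
charger 0.83 [343, 176] 246
media_knob 0.82 [294, 257] 370
media_knob 0.69 [286, 167] 339
media_knob 0.68 [342, 176] 224
media_knob 0.58 [252, 258] 350
rack 0.69 [304, 198] 3513
{'time': 0.7, 'tool_pos': array([0.2191542 , 0.50446087, 0.23132578]), 'eef_rot': array([1.79995532e+02, 1.17585657e-03, 1.56515788e+02]), 'opening': 0.08525172231676229} 0.0187
```

```bash
python3 - <<'E'
import cv2
a=cv2.imread("pics/top0.png")[120:290,210:410]; cv2.imwrite("pics/t1.png",cv2.resize(a,(700,595),interpolation=cv2.INTER_CUBIC))
a=cv2.imread("pics/scene0.png")[110:280,190:420]; cv2.imwrite("pics/s1.png",cv2.resize(a,(800,591),interpolation=cv2.INTER_CUBIC))
E
```

```text
(no output)
```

View pics/t1.png

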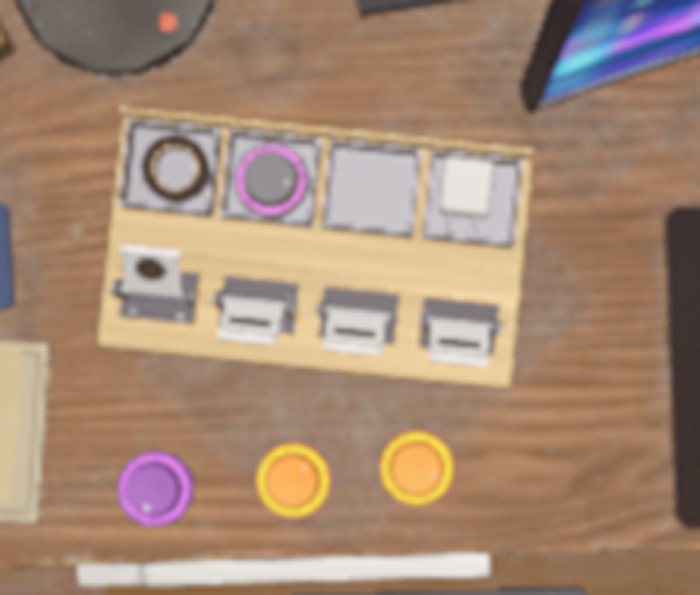

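View pics/s1.png

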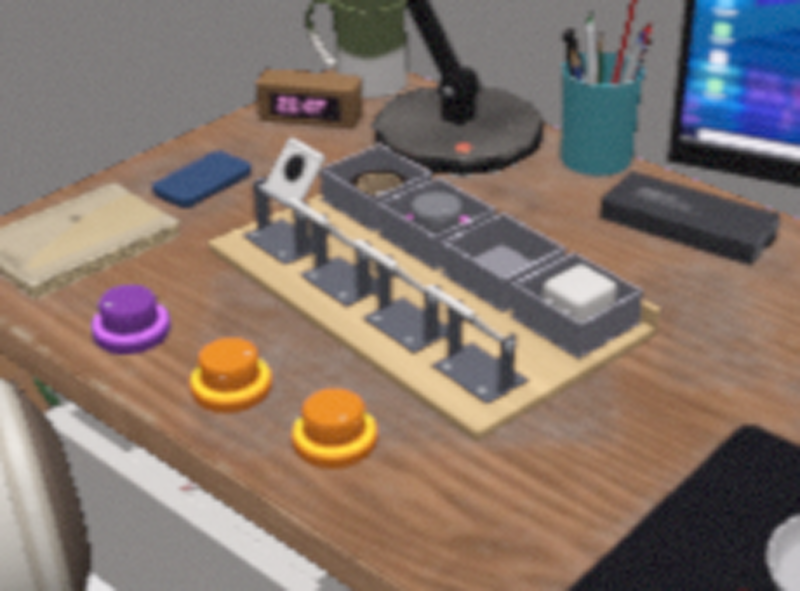

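The top crop, left to right:

| Bay | Bin contents | Crop pixel | Tag |
|---|---|---|---|
| 1 | tape | (175,168) | disc up, already right |
| 2 | knob, grey with purple ring | (271,178) | bar up, must be pushed back |
| 3 | empty | (372,190) | bar up, already right |
| 4 | charger | (467,185) | bar up, must be pushed back |

The purple knob (155,488) and the two orange knobs (293,480) and (417,467) on the desk are look-alikes, so I'll leave them alone.

```bash
cat > h.py <<'E'
import numpy as np
from plant import *
def ray(c,uv,z):
    K,T=c["K"],c["cam_to_world"]
    d=T[:3,:3]@np.array([(uv[0]-K[0,2])/K[0,0],-(uv[1]-K[1,2])/K[1,1],-1]); o=T[:3,3]
    return (o+d*(z-o[2])/d[2])[:2]
E
python3 - <<'E'
from h import *
c=camera("top"); P=lambda u,v,z: ray(c,(210+(u+.5)/3.5-.5,120+(v+.5)/3.5-.5),z)
fl,fr=P(98,345,.012),P(510,386,.012); y=fl-fr; print("width",np.linalg.norm(y)); y/=np.linalg.norm(y); x=np.array([y[1],-y[0]])
print("rack yaw",np.degrees(np.arctan2(x[1],x[0])))
B=[P(*p,.046) for p in((172,168),(271,178),(372,190),(470,198))]
m=np.mean(B,0); R=[P(*p,.095) for p in((248,336),(352,348),(456,358))]
for i,k in enumerate((1.5,.5,-.5,-1.5)): print(i+1,"axle",(m+84e-3*k*y-.105*x).round(3))
print("front rim edges",np.round(R,3), "-> axle", [(r+.035*x).round(3) for r in R])
yaw=np.radians(state()["eef_rot"][2]); tx=np.array([np.cos(yaw),np.sin(yaw)]); ty=np.array([np.sin(yaw),-np.cos(yaw)])
for i,k in((2,.5),(4,-1.5)):
    a=m+84e-3*k*y-.105*x; p=a-.075*x; d=p-state()["tool_pos"][:2]; print(i,"start",p.round(3),"tool dx,dy mm",1e3*d@tx,1e3*d@ty)
E
```

```text
width 0.3466454988525089
rack yaw -7.323185537316122
1 axle [0.491 0.233]
2 axle [0.481 0.149]
3 axle [0.47  0.066]
4 axle [ 0.459 -0.017]
front rim edges [[ 0.454  0.153]
 [ 0.442  0.071]
 [ 0.432 -0.011]] -> axle [array([0.489, 0.149]), array([0.477, 0.067]), array([ 0.466, -0.015])]
2 start [0.406 0.159] tool dx,dy mm -309.31376579653363 -242.26669554102415
4 start [ 0.385 -0.008] tool dx,dy mm -356.06499616350845 -403.63063965238393
```

drive_tool --pt "0 0 0 -8.1 0" --pt "0 0 0 -8.1 0" --pt "-29 -40 0 0 0" --pt "-29 -40 0 0 0" --pt "-29 -40 0 0 0" --pt "-29 -40 0 0 0" --pt "-29 -40 0 0 0" --pt "-29 -40 0 0 0" --pt "-29 -40 0 0 0" --pt "-26 -38 0 0 0" --newtons 20

```text
time: 2.0
tool_pos: [0.4066, 0.1585, 0.2315]
eef_rot: [180.0, 0.0, 172.7]
contact_force: [0.7, 0.7, -0.4]
opening: -0.0
gripper_force: 0.0
```

drive_tool --pt "0 0 0 0 0" --pt "0 0 0 0 0"

```text
time: 2.25
tool_pos: [0.4059, 0.1601, 0.2313]
eef_rot: [180.0, -0.0, 172.7]
contact_force: [0.3, -0.1, 0.7]
opening: 0.0002
gripper_force: 0.0
```

drive_tool --pt "0 0 40 0 0" --pt "0 0 50 0 0" --pt "0 0 40 0 0" --pt "0 0 19 0 0" --pt "-8 0 0 0 0" --pt "-8 0 0 0 0" --pt "-5 0 0 0 0" --pt "-5 0 0 0 0" --pt "-5 0 0 0 0" --pt "-5 0 0 0 0"

```text
time: 3.5
tool_pos: [0.442, 0.1554, 0.0824]
eef_rot: [180.0, -0.0, 172.7]
contact_force: [-0.2, -0.5, 0.1]
opening: -0.0002
gripper_force: 0.1
```

drive_tool --pt "-6 0 0 0 0" --pt "-6 0 0 0 0" --pt "-6 0 0 0 0" --pt "-6 0 0 0 0" --pt "-6 0 0 0 0" --pt "-6 0 0 0 0" --pt "0 0 0 0 0"

```text
time: 4.38
tool_pos: [0.4778, 0.1508, 0.0822]
eef_rot: [-180.0, -0.0, 172.7]
contact_force: [-1.2, -0.8, 0.1]
opening: 0.0001
gripper_force: 0.0
```

```bash
python3 - <<'E'
from plant import *
import cv2
t=camera("top")["color"][140:250,220:390,::-1]; s=camera("scene")["color"][110:250,200:400,::-1]
t=cv2.resize(t,(420,272),interpolation=3);s=cv2.resize(s,(420,294),interpolation=3)
cv2.imwrite("pics/a.png",cv2.vconcat([t,s]))
E
```

```text
(no output)
```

View pics/a.png

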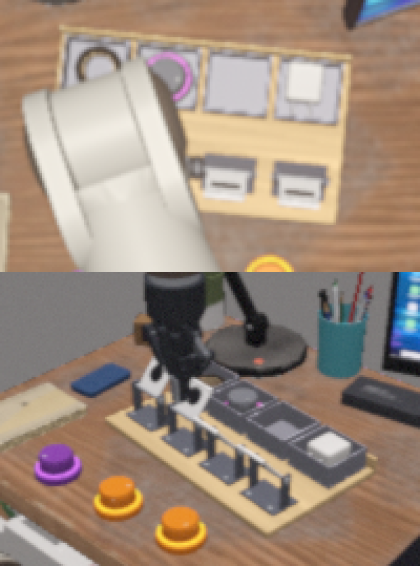

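Tag 2 shows its disc, so it has gone over or nearly so. I'll push a few mm more, back off and move to bay 4.

drive_tool --pt "-5 0 0 0 0" --pt "0 0 0 0 0" --pt "25 0 0 0 0" --pt "40 0 0 0 0" --pt "13 0 -10 0 0" --pt "0 -42 0 0 0" --pt "0 -42 0 0 0" --pt "0 -42 0 0 0" --pt "0 -41 10 0 0" --pt "0 0 0 0 0"

```text
time: 5.72
tool_pos: [0.3838, -0.0075, 0.0825]
eef_rot: [-180.0, 0.0, 172.5]
contact_force: [0.0, 0.4, 0.2]
opening: 0.0003
gripper_force: 0.0
```

drive_tool --pt "-8 0 0 0 0" --pt "-8 0 0 0 0" --pt "-5 0 0 0 0" --pt "-5 0 0 0 0" --pt "-5 0 0 0 0" --pt "-6 0 0 0 0" --pt "-6 0 0 0 0" --pt "-6 0 0 0 0" --pt "-6 0 0 0 0" --pt "-6 0 0 0 0"

```text
time: 6.98
tool_pos: [0.4448, -0.0133, 0.0823]
eef_rot: [-180.0, 0.0, 172.7]
contact_force: [0.2, -0.2, 0.4]
opening: -0.0001
gripper_force: 0.0
```

drive_tool --pt "-6 0 0 0 0" --pt "-6 0 0 0 0" --pt "-6 0 0 0 0" --pt "0 0 0 0 0"

```text
time: 7.48
tool_pos: [0.4625, -0.0156, 0.0822]
eef_rot: [-180.0, -0.0, 172.7]
contact_force: [0.4, -1.0, -0.8]
opening: 0.0002
gripper_force: 0.0
```

Now I'll back off, lift and move clear of the view.

drive_tool --pt "25 0 0 0 0" --pt "40 0 0 0 0" --pt "30 0 -30 0 0" --pt "20 0 -50 0 0" --pt "0 -20 -50 0 0" --pt "0 -50 0 0 0" --pt "0 -50 0 0 0" --pt "0 -50 0 0 0" --pt "0 -50 0 0 0" --pt "0 0 0 0 0"

```text
time: 8.72
tool_pos: [0.3193, -0.2216, 0.2119]
eef_rot: [-180.0, -0.0, 172.4]
contact_force: [-0.3, 0.6, -0.8]
opening: 0.0
gripper_force: 0.0
```

```bash
python3 - <<'E'
from plant import *
import cv2
t=camera("top")["color"][140:250,220:390,::-1]; s=camera("scene")["color"][110:250,200:400,::-1]
t=cv2.resize(t,(460,298),interpolation=3);s=cv2.resize(s,(460,300),interpolation=3)
cv2.imwrite("pics/b.png",cv2.vconcat([t,s]))
E
```

```text
(no output)
```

View pics/b.png

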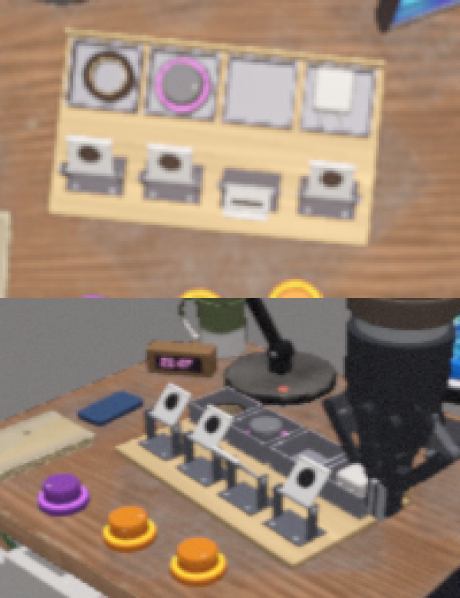

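Tags 1, 2 and 4 (top view at (90,155), (170,160) and (332,178)) lean back with the disc up. Tag 3 (248,203), in front of the empty bin, leans forward with the bar up. The bin contents haven't moved and the arm is clear.

```bash
python3 -c "
from plant import *
print(finish_job())"
```

```text
the job is handed in; nothing more can be done
None
```

The job is handed in (no verdict was returned): the last picture shows the tags at the tape, knob and charger bins leaning back disc up, the tag at the empty bin leaning to the robot bar up, and the bin contents unmoved.

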